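# Clip the parts case shut

## Robot

A 6-joint arm with a two-finger parallel gripper is mounted at the origin on a cart in front of the work surface, level with it; the furniture and walls round the work are solid. World frame = base frame: x ahead of the robot, y to its left, z up, the work surface at z = 0. Lengths are in m, angles in rad, forces in N, time in s.
With the tool pointing down it reaches from about 0.35 to 0.875 m from the base axis. Payload 4.2 kg.
Tool frame: the origin (TCP) lies on the front face of the gripper's body, between the roots of the fingers; the fingertips stand 73 mm ahead of it and the grasp point (between the pads) lies 54 mm ahead of it (r.finger_overhang is the z of the fingertips in the tool frame, in m); z points along the fingers, y is the direction in which the jaws open and shut (so a half turn about z gives the same grasp; the last joint's range is limited). The gripper opens to 85 mm and grips with 20 to 120 N. Pads are 22 mm wide; open, the fingers measure 114 mm over their backs; the gripper's body (76 mm by 85 mm) begins 54 mm behind the grasp point. The pads swing forward as they close: fully open they stand 13 mm farther back than shut.
Start: joints at [1.439, 0.385, 0.008, 0, -1.194, -0.259], TCP at [0.238, 0.578, 0.304] pointing down, gripper open.
Joint ranges: [-3.14, 3.14], [-1.21, 2.06], [-1.07, 1.41], [-3.16, 2.05], [-2.99, -0.16], [-3.1, 3.1]. Speed limits (rad/s): [2.79, 2.79, 3.14, 3.14, 3.14, 3.14].

## Interface

Orientations are given as a 3x3 rotation matrix whose columns are the frame's x, y, z axes.
In Python, from plant import r gives the robot as it stands.
- The arm moves only by the tool servo_tool, never from a script. Its arguments are lists of equal length, an entry for each row: "rotation": the turn, a rotation vector about the tool's x, y, z in rad, a list of three; "linear": the shift along the tool's x, y, z in cm, a list of three; "claw": the opening, from 0 (shut) to 1 (fully open). In form: {"rotation": [[ax, ay, az], ...], "linear": [[x, y, z], ...], "claw": [claw, ...]}. A call has 1 to 20 rows; each row shifts and turns the commanded pose from where the row before left it, along the tool's axes as they then stand; what a row does not reach is not made up. A row lasts 1/12 s, in which the tool goes at most 41.7 mm and 7.16 degrees, less where a joint would pass 70% of its speed; a pose out of reach is approached as far as the arm can. A call with a gripper value outside its range is refused whole. The fingers move at their own pace and stop on an object; the grip force is fixed at half the most. Time passes only in rows, so rows that do not move let the fingers close. It gives the time, the measured TCP pose, the force and the opening at its end, in the units of the state.
- r.get_obs(): the state, without advancing time (a new reading comes with each control period).
- r.capture(name): name is "scene" or "top"; returns (picture, depth): 420x560x3 uint8, blue, green, red; 420x560 float32, m along the optical axis (not along the pixel's ray), 0 where there is no reading.
- r.camera_model(name): a dict with "fov_y" (degrees; the focal length in pixels is half the picture's height over the tangent of half this angle, whatever the lens; pixels are square), "cx", "cy" (the principal point, pixels), "k1" (the pictures are not rectified: a ray, as slopes to the right and down, at radius r is drawn at 1 + k1 r^2 times it, then the intrinsics apply), "rvec" (rotation vector, rad) and "tvec" (3), from world to camera coordinates, as OpenCV has them. Camera axes: x right, y down, z forward; pixel columns grow to the right and rows downward; lengths in m; the calibration is good to about 2 mm. A picture is of the moment at which its call begins. camera_model takes no time and is no camera call.
- r.finish_job(): hands the job in, once; it reports no verdict.
The state is a dict: "time_s": time; "joint_positions": joint angles; "dq": joint speeds; "joint_torque": joint torques, N m; "tcp_pos": TCP position; "tcp_rot": TCP orientation; "contact_force": force on the tool from outside, world axes, zero at the start; "ft_torque": the same for the moment, N m; "finger_gap": finger opening in m.
Only numpy, scipy, OpenCV 4.12 (cv2) and the standard library are available. Lean on these libraries where they do the work, as an engineer would, in place of code of your own. Each camera call takes 0.05 s, during which the arm holds its last target. There are 200 camera calls.

## Task

Shut the lid of the blue parts case, then fold its three orange clips down over the rim one after another and press each one in until it clicks and stays. The plastic is brittle: press only as hard as a clip needs to click, do not force it against its stop, and leave the things lying round the case where they are.

Things in the scene. Friction and masses are not known exactly. Their poses are not given: they have to be found in the camera images.
- case: Blue plastic parts case, 130 (x) x 180 (y) x 75 mm high, fixed to the bench; origin at the centre of its underside, -x towards its front. A grey lid with a clear window is hinged on its back top edge. Orange clips hang from the lid's front, left and right edges; behind each a black keeper with a sprung roller stands on the wall. Pushing case, lid or clips with over 18 N breaks them.
- lid (a joint): Lid hinge, rad: 0 shut flat on the rim's rubber seal, grows as it opens (to 1.0). Stiff: stays where it is left; 2 to 5 N on the pad closes it. The hinge line is 65 mm behind the case's origin, 75 mm up. The lid is 7 mm thick and reaches from 76 mm in front of the case's centre to 62 mm behind it, 200 mm across.
- lid_pad (a point): Point on the top face of the lid (centre of the raised grey press pad, 50 x 70 mm), 105 mm in front of the lid's hinge line; push here to shut the lid. At lid 0 it is 82 mm above the bench.
- clip_front (a joint): Orange clip on the lid's front (-x) edge, rad: 0 hanging down, 1.57 level, starts 1.3 to 1.9. Catches only with the lid shut; springs open (past 0.9) if let go unclicked. Its keeper is screw-set: it clicks, then meets a thin rubber stop (6 N/mm), at an unknown angle, 0 to 0.53, other each time. Swings with about 2 N; clicks with 6 to 13 N inward at the free end, least while sliding downward.
- clip_front_hinge (a point): Centre of that clip's hinge axis, on the lid's edge (with the lid shut: 78 mm above the bench, 80 mm in front of the case's centre). The clip is an L: its 36 mm wide, 4 mm thick plate has its outer face 13 mm from this axis and reaches 42 mm along from it (down when closed).
- clip_front_tip (a point): Middle of the free end of that clip's outer face: with the clip hanging at 0 it is 13 mm outward of the hinge axis and 42 mm below it.
- clip_left (a joint): Orange clip on the lid's left (+y) edge, rad: 0 hanging down, 1.57 level, starts 1.3 to 1.9. Catches only with the lid shut; springs open (past 0.9) if let go unclicked. Its keeper is screw-set: it clicks, then meets a thin rubber stop (6 N/mm), at an unknown angle, 0 to 0.53, other each time. Swings with about 2 N; clicks with 6 to 13 N inward at the free end, least while sliding downward.
- clip_left_hinge (a point): Centre of that clip's hinge axis, on the lid's edge (with the lid shut: 78 mm above the bench, 105 mm to the left of the case's centre). The clip is an L: its 36 mm wide, 4 mm thick plate has its outer face 13 mm from this axis and reaches 42 mm along from it (down when closed).
- clip_left_tip (a point): Middle of the free end of that clip's outer face: with the clip hanging at 0 it is 13 mm outward of the hinge axis and 42 mm below it.
- clip_right (a joint): Orange clip on the lid's right (-y) edge, rad: 0 hanging down, 1.57 level, starts 1.3 to 1.9. Catches only with the lid shut; springs open (past 0.9) if let go unclicked. Its keeper is screw-set: it clicks, then meets a thin rubber stop (6 N/mm), at an unknown angle, 0 to 0.53, other each time. Swings with about 2 N; clicks with 6 to 13 N inward at the free end, least while sliding downward.
- clip_right_hinge (a point): Centre of that clip's hinge axis, on the lid's edge (with the lid shut: 78 mm above the bench, 105 mm to the right of the case's centre). The clip is an L: its 36 mm wide, 4 mm thick plate has its outer face 13 mm from this axis and reaches 42 mm along from it (down when closed).
- clip_right_tip (a point): Middle of the free end of that clip's outer face: with the clip hanging at 0 it is 13 mm outward of the hinge axis and 42 mm below it.
- tape: Roll of white masking tape, 80 mm across, 24 mm high, lying beside the case; bystander; origin at the centre of its underside.
- vee: Grey steel vee block, 57x56x34 mm, bystander; origin at the centre of its underside.
- race: Small steel bearing ring, 33 mm across, 16 mm high, bystander; origin at the centre of its underside.

How it is judged:
On the way:
1. the lid is shut on the rim (within 0.03 rad) (value of joint lid below 0.03 rad), for 0.2 s.
At the end, for the whole second after the job is handed in: The lid is shut (within 0.03 rad), all three clips stay down by themselves, clicked behind their rollers (each below 0.65 rad), and lid and clips are at rest (value of joint lid below 0.03 rad and value of joint each of clip_front, clip_left, clip_right below 0.65 rad and velocity of joint clip_front between -0.05 and 0.05 rad/s and velocity of joint clip_left between -0.05 and 0.05 rad/s and velocity of joint clip_right between -0.05 and 0.05 rad/s and velocity of joint lid between -0.05 and 0.05 rad/s); the robot touches nothing.
It fails at once if the case, its lid or its clips are pushed with more than 18 N (contact force between any of the arm, the fingers and case above 18 N).
It fails at once if a bystander (tape roll, vee block or ring) is moved by more than 15 mm (distance of any of tape, vee, race from where it was at the start of the episode above 0.015 m).
It also fails if it takes over 69 s, if anything falls off the work surface, if the arm or the gripper's body presses on something with over 40 N, if the wrist force passes 120 N, or if a joint passes its speed limit or range.

## Working session

There is one attempt and no reset: what is moved stays moved. The work goes in short steps, Python scripts to look and compute and a tool call to move; the robot and the scene stay as the last step left them, time stands still between calls to the robot, and variables do not carry over. Pictures are saved under pics/ and viewed, about 8 in all and at most 12, crops included, and the job is handed in when it is done.

Besides the shell and the picture viewer there is one more tool, called after "Emit:" as a command line: name --argument value ..., lists and objects as JSON in quotes. servo_tool: Moves the arm, as the interface text tells. Its arguments: {"type":"object","properties":{"rotation":{"type":"array"},"linear":{"type":"array"},"claw":{"type":"array"}},"required":["rotation","linear","claw"]}

```bash
ls; mkdir -p pics; cat > h.py <<'E'
import numpy as np, cv2
from plant import r
def cam(n):
    m=r.camera_model(n); f=210/np.tan(np.radians(m["fov_y"])/2)
    R=cv2.Rodrigues(np.array(m["rvec"],float))[0]; return m,f,R,np.array(m["tvec"],float)
def cloud(n,D):
    m,f,R,t=cam(n); v,u=np.mgrid[:420,:560]
    xd=(u-m["cx"])/f; yd=(v-m["cy"])/f; x,y=xd.copy(),yd.copy()
    for _ in range(10):
        s=1+m["k1"]*(x*x+y*y); x,y=xd/s,yd/s
    P=np.stack([x*D,y*D,D],-1); W=(P-t)@R; W[D<=0]=np.nan; return W
E
python3 - <<'E'
from h import *
for n in("scene","top"):
    I,D=r.capture(n); cv2.imwrite(f"pics/{n}0.png",I); np.savez(f"{n}0.npz",I=I,D=D,W=cloud(n,D)); print(n,r.camera_model(n))
print(r.get_obs())
E
```

```text
pics
scene {'fov_y': 48.15712313441496, 'cx': 274.4707296286451, 'cy': 214.58602948000527, 'k1': -0.16712457744857834, 'rvec': array([ 1.00444375, -2.0483507 ,  1.35511742]), 'tvec': array([0.41297989, 0.20169151, 0.57358645])}
top {'fov_y': 46.33763006086464, 'cx': 282.6005187615749, 'cy': 207.27273561050967, 'k1': -0.017528338204643407, 'rvec': array([ 2.1632626 , -2.20616453,  0.07125938]), 'tvec': array([0.12632754, 0.51954187, 0.93420041])}
{'time_s': 0.1, 'joint_positions': array([ 1.43859043e+00,  3.85479775e-01,  6.76257757e-03, -4.26170475e-04,
       -1.19404745e+00, -2.58630349e-01]), 'dq': array([ 6.58555240e-05, -4.32179623e-04,  3.06835886e-03,  2.81672661e-03,
       -1.67300721e-04,  2.76173464e-04]), 'joint_torque': array([-7.65822679e-04, -3.93317986e+01,  1.88929796e+01,  4.19798568e+00,
       -2.60668436e-03,  5.48660296e-06]), 'tcp_pos': array([0.23791691, 0.57752468, 0.30293213]), 'tcp_rot': array([[ 9.24530953e-01, -3.81106404e-01, -6.52284915e-04],
       [-3.81106943e-01, -9.24529011e-01, -1.89887259e-03],
       [ 1.20616178e-04,  2.00415680e-03, -9.99997984e-01]]), 'contact_force': array([-0.12445446, -0.20340145,  0.07601387]), 'ft_torque': array([-0.01978223, -0.02631864,  0.07833394]), 'finger_gap': 0.08499903747587778}
```

View pics/scene0.png

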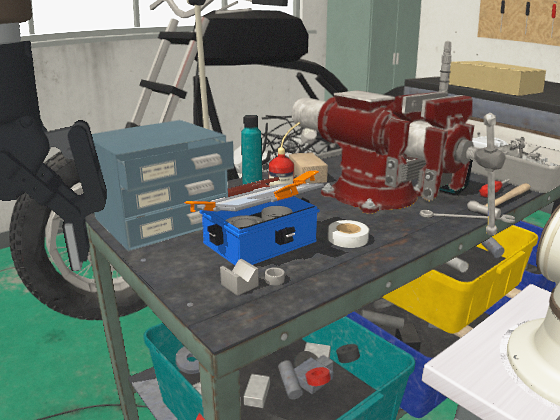

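View pics/top0.png

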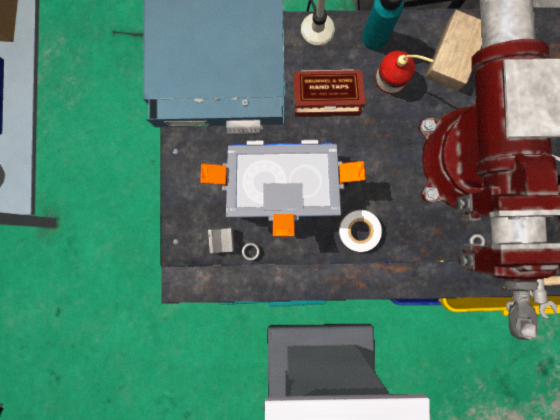

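The scene view shows the blue case at about (260,230) with the lid ajar, the tape at (348,234), and the vee and ring at (240,277) and (275,276). In the top view the lid is at (283,180), with clips at (213,174), (351,172) and (283,225), the tape at (360,231), the vee at (221,241) and the ring at (250,252).

```bash
python3 - <<'E'
from h import *
np.set_printoptions(precision=4,suppress=True)
for n in("top","scene"):
    z=np.load(n+"0.npz"); I,W=z["I"],z["W"]; H=cv2.cvtColor(I,cv2.COLOR_BGR2HSV)
    for nm,lo,hi in(("orange",(8,180,150),(20,255,255)),("blue",(105,170,60),(125,255,255))):
        M=cv2.inRange(H,lo,hi); k,L,S,C=cv2.connectedComponentsWithStats(M)
        for i in range(1,k):
            if S[i,4]<60: continue
            P=W[L==i]; P=P[~np.isnan(P).any(1)]
            if len(P)<40 or abs(np.median(P[:,1]))>.5: continue
            rr=cv2.minAreaRect((P[:,:2]*1000).astype(np.float32))
            print(n,nm,C[i],S[i,4],"med",np.median(P,0),"p3",np.percentile(P,3,0),"p97",np.percentile(P,97,0),rr)
z=np.load("top0.npz");W=z["W"]
for nm,(u,v,s) in dict(pad=(283,197,10),window_top=(283,160,3),lidL=(231,180,1),lidR=(336,180,1),table=(200,280,5),vee=(221,241,5),drawer=(230,127,6),tapsbox=(328,90,15),vise=(440,165,8)).items():
    Q=W[v-s:v+s+1,u-s:u+s+1].reshape(-1,3); print(nm,np.nanmedian(Q,0))
for nm,(u0,v0,u1,v1) in dict(vee=(205,226,236,256),race=(238,240,263,265),tape=(335,206,386,255)).items():
    Q=W[v0:v1,u0:u1].reshape(-1,3); Q=Q[Q[:,2]>.008]; print(nm,np.nanmin(Q,0),np.nanmax(Q,0))
# lid plane & edge fit
G=W[150:216,228:338].reshape(-1,3);G=G[~np.isnan(G).any(1)]
for x0 in np.arange(.42,.6,.015):
    Q=G[abs(G[:,0]-x0)<.004]
    if len(Q): print(round(x0,3),np.percentile(Q[:,2],[10,50,90]),Q[:,1].min(),Q[:,1].max())
E
```

```text
top orange [351.5873 171.3573] 487 med [ 0.5764 -0.0068  0.112 ] p3 [ 0.5596 -0.0272  0.0958] p97 [0.5934 0.0135 0.1201] ((585.4495849609375, -15.943309783935547), (51.932579040527344, 64.31413269042969), 4.337348937988281)
top orange [212.9004 173.7178] 482 med [0.5767 0.2372 0.112 ] p3 [0.5603 0.2168 0.1028] p97 [0.5939 0.2573 0.1197] ((586.15234375, 245.9432373046875), (64.77262878417969, 50.884002685546875), 84.35294342041016)
top orange [283.0043 224.6444] 464 med [0.4838 0.1157 0.1397] p3 [0.4666 0.099  0.1281] p97 [0.5026 0.1325 0.1513] ((483.9636535644531, 115.8243408203125), (34.32368087768555, 37.82096481323242), 88.53507232666016)
top blue [416.1799 301.4728] 239 med [ 0.2996 -0.2123 -0.2666] p3 [ 0.2935 -0.2644 -0.3018] p97 [ 0.3029 -0.1574 -0.2584] ((297.9843444824219, -211.03575134277344), (120.80045318603516, 10.165030479431152), 87.74541473388672)
scene orange [294.6738 185.0187] 374 med [0.4975 0.1089 0.119 ] p3 [ 0.4646 -0.02    0.1009] p97 [0.5877 0.1359 0.149 ] ((630.7396240234375, -42.86323547363281), (71.1640396118164, 483.59521484375), 45.35570526123047)
scene 
[... 1239 characters left out ...]
2809 -0.0002]
vee [0.4589 0.2367 0.0221]
drawer [0.6499 0.2007 0.1626]
tapsbox [0.7408 0.0253 0.0546]
vise [ 0.5947 -0.1848  0.0432]
vee [0.4365 0.2134 0.0087] [0.4834 0.2596 0.038 ]
race [0.4231 0.1651 0.0082] [0.454  0.1967 0.0206]
tape [ 0.4343 -0.0725  0.0081] [0.5157 0.0253 0.1209]
0.51 [0.1155 0.1176 0.1196] 0.021398586697506685 0.21100560500969595
0.525 [0.1091 0.1124 0.1153] 0.02056648422332575 0.21135287285547436
0.54 [0.1049 0.108  0.1111] 0.01942146947257904 0.21162075918970064
0.555 [0.1006 0.1038 0.1066] 0.018701647180773665 0.2121011948328489
0.57 [0.096  0.0981 0.1006] 0.017900441070811207 0.21223955862439514
0.585 [0.0918 0.0939 0.0966] 0.016788853690685335 0.2127713781005513
```

```bash
python3 - <<'E'
from h import *
np.set_printoptions(precision=4,suppress=True)
print(r.finger_overhang)
W=np.concatenate([np.load(n+"0.npz")["W"].reshape(-1,3) for n in("top","scene")])
for y in np.arange(-.2,.36,.04):
    Q=W[(W[:,0]>.5)&(W[:,0]<.9)&(abs(W[:,1]-y)<.02)&(W[:,2]>.155)]
    if len(Q)>5: print(round(y,2),"min x",np.percentile(Q[:,0],2),"max z",Q[:,2].max())
E
```

```text
0.0726
-0.2 min x 0.5017869675942392 max z 0.4614209878762087
-0.12 min x 0.7481117973144825 max z 0.176899146027605
-0.08 min x 0.8473713317408492 max z 0.1841474942211263
-0.04 min x 0.8514411748152967 max z 0.17936230133121345
0.04 min x 0.8782998186997253 max z 0.45641034373519734
0.08 min x 0.8770696258378392 max z 0.45693456494111284
0.12 min x 0.6577372540952101 max z 0.19438998336962804
0.16 min x 0.6425210815632707 max z 0.194436832375088
0.2 min x 0.6427446525296964 max z 0.1949367726225963
0.24 min x 0.6566646861567467 max z 0.19539860764549546
0.28 min x 0.6565788946564858 max z 0.19471193494099237
0.32 min x 0.656788028640229 max z 0.19463368359522448
0.36 min x 0.6896887325138609 max z 0.19049784918719356
```

Emit:
servo_tool --rotation '[[0,0,-0.0978],[0,0,-0.0978],[0,0,-0.0978],[0,0,-0.0978],[0,0,0],[0,0,0],[0,0,0],[0,0,0],[0,0,0],[0,0,0],[0,0,0],[0,0,0],[0,0,0],[0,0,0],[0,0,0],[0,0,0],[0,0,0],[0,0,0],[0,0,0],[0,0,0]]' --linear '[[0,0,0],[0,0,0],[0,0,0],[0,0,0],[1.81,2.89,0],[1.81,2.89,0],[1.81,2.89,0],[1.81,2.89,0],[1.81,2.89,0],[1.81,2.89,0],[1.81,2.89,0],[1.81,2.89,0],[1.81,2.89,0],[1.81,2.89,0],[1.81,2.89,0],[1.81,2.89,0],[1.81,2.89,0],[1.81,2.89,0],[1.81,2.89,0],[1.81,2.89,0]]' --claw '[0,0,0,0,0,0,0,0,0,0,0,0,0,0,0,0,0,0,0,0]'

```text
time_s: 1.77
tcp_pos: [0.5282, 0.1139, 0.3036]
tcp_rot: [[1.0, 0.0, -0.001], [0.0, -1.0, -0.0], [-0.001, 0.0, -1.0]]
contact_force: [-0.4, 0.9, 0.1]
finger_gap: 0.0001
```

Emit:
servo_tool --rotation '[[0,0,0],[0,0,0],[0,0,0],[0,0,0],[0,0,0],[0,0,0],[0,0,0],[0,0,0],[0,0,0],[0,0,0],[0,0,0],[0,0,0],[0,0,0],[0,0,0]]' --linear '[[0,0,2.5],[0,0,3],[0,0,3],[0,0,2.5],[0,0,0.3],[0,0,0.3],[0,0,0.3],[0,0,0.3],[0,0,0.3],[0,0,0.3],[0,0,0.3],[0,0,0.3],[0,0,0.3],[0,0,0.3]]' --claw '[0,0,0,0,0,0,0,0,0,0,0,0,0,0]'

```text
time_s: 2.93
tcp_pos: [0.5277, 0.1156, 0.1637]
tcp_rot: [[1.0, 0.0, -0.0], [0.0, -1.0, 0.0], [-0.0, -0.0, -1.0]]
contact_force: [-1.6, 0.7, 2.8]
finger_gap: 0.0002
```

Emit:
servo_tool --rotation '[[0,0,0],[0,0,0],[0,0,0],[0,0,0],[0,0,0]]' --linear '[[0,0,0.2],[0,0,0.2],[0,0,0.2],[0,0,0.1],[0,0,0.05]]' --claw '[0,0,0,0,0]'

```text
time_s: 3.35
tcp_pos: [0.5277, 0.1155, 0.1561]
tcp_rot: [[1.0, 0.0, -0.001], [0.0, -1.0, -0.0], [-0.001, 0.0, -1.0]]
contact_force: [-1.4, 0.5, 1.9]
finger_gap: -0.0001
```

Emit:
servo_tool --rotation '[[0,0,0],[0,0,0],[0,0,0]]' --linear '[[0,0,0.05],[0,0,0.05],[0,0,0.05]]' --claw '[0,0,0]'

```text
time_s: 3.6
tcp_pos: [0.5278, 0.1155, 0.1549]
tcp_rot: [[1.0, 0.0, -0.0], [0.0, -1.0, -0.0], [-0.0, 0.0, -1.0]]
contact_force: [-1.0, 0.6, 1.5]
finger_gap: 0.0002
```

Emit:
servo_tool --rotation '[[0,0,0],[0,0,0],[0,0,0]]' --linear '[[0,0,0.05],[0,0,0.05],[0,0,0]]' --claw '[0,0,0]'

```text
time_s: 3.85
tcp_pos: [0.5278, 0.1155, 0.1546]
tcp_rot: [[1.0, 0.001, 0.0], [0.001, -1.0, -0.0], [0.0, 0.0, -1.0]]
contact_force: [-3.6, -0.2, 6.3]
finger_gap: -0.0001
```

Emit:
servo_tool --rotation '[[0,0,0],[0,0,0],[0,0,0],[0,0,0],[0,0,0],[0,0,0],[0,0,0],[0,0,0],[0,0,0],[0,0,0]]' --linear '[[0,0,-1.0],[0,0,-2],[0,0,-2.5],[0,0,-2.5],[-2,0,0],[-2,0,0],[-2,0,0],[-2,0,0],[-0.9,0,0],[0,0,0]]' --claw '[0,0,0,0,0,0,0,0,0,0]'

```text
time_s: 4.68
tcp_pos: [0.4377, 0.1154, 0.2346]
tcp_rot: [[1.0, 0.002, 0.001], [0.002, -1.0, 0.001], [0.001, -0.001, -1.0]]
contact_force: [0.7, 1.0, 0.1]
finger_gap: -0.0
```

```bash
cat > look.py <<'E'
import sys
from h import *
np.set_printoptions(precision=4,suppress=True)
tag=sys.argv[1]
for n in("top","scene"):
    I,D=r.capture(n); W=cloud(n,D); np.savez(f"{n}{tag}.npz",I=I,W=W)
    M=cv2.inRange(cv2.cvtColor(I,cv2.COLOR_BGR2HSV),(6,170,110),(20,255,255))
    k,L,S,C=cv2.connectedComponentsWithStats(M)
    for i in range(1,k):
        if S[i,4]<30: continue
        P=W[L==i]; P=P[~np.isnan(P).any(1)]
        if len(P)<25 or not(.4<np.median(P[:,0])<.66 and -.1<np.median(P[:,1])<.33): continue
        print(n,C[i],S[i,4],"med",np.median(P,0),"p3",np.percentile(P,3,0),"p97",np.percentile(P,97,0))
    c=I[110:290,160:400] if n=="top" else I[150:310,170:400]
    cv2.imwrite(f"pics/{n}{tag}.png",cv2.resize(c,None,fx=3,fy=3,interpolation=cv2.INTER_CUBIC))
    if n=="top":
        Q=W[165:200,240:330].reshape(-1,3); Q=Q[~np.isnan(Q).any(1)]; print("lid z by x",[(x,np.median(Q[abs(Q[:,0]-x)<.005][:,2])) for x in(.55,.58)])
o=r.get_obs(); print(o["time_s"],o["tcp_pos"],o["contact_force"])
E
python3 look.py 1
```

```text
top [352.2739 176.9654] 376 med [ 0.5685 -0.0123  0.0961] p3 [ 0.5513 -0.0273  0.0006] p97 [0.6005 0.0134 0.1008]
top [214.3515 179.1109] 532 med [0.57   0.2378 0.0944] p3 [0.5521 0.2171 0.0003] p97 [0.6018 0.2652 0.1005]
lid z by x [(0.55, np.float64(0.08072293581432832)), (0.58, np.float64(0.07945120316373017))]
scene [306.4815 186.2917] 216 med [0.5639 0.0047 0.0919] p3 [ 0.55   -0.0232  0.0802] p97 [0.584  0.0179 0.099 ]
scene [203.183  214.1149] 235 med [0.5642 0.241  0.0933] p3 [0.5513 0.2213 0.0786] p97 [0.5828 0.2612 0.0992]
scene [290.5798 215.1765] 238 med [0.4691 0.1229 0.0929] p3 [0.4515 0.1044 0.077 ] p97 [0.49   0.1365 0.1011]
4.7833 [0.4397 0.116  0.2346] [0.6359 0.4066 0.4572]
```

View pics/scene1.png

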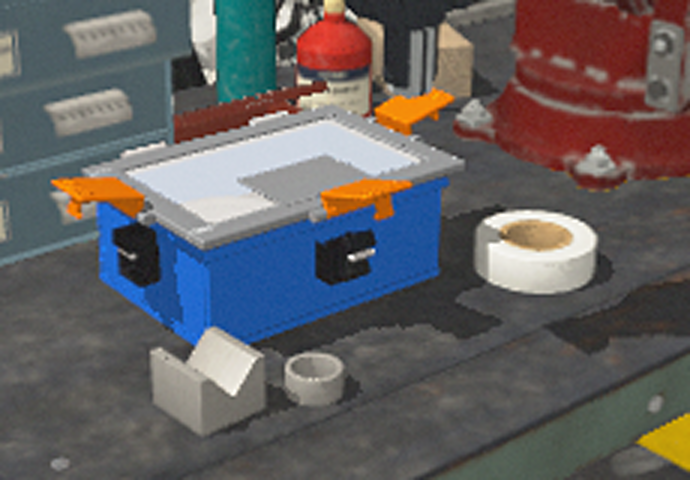

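The lid is shut (lid plane at about z 0.08). The clips stand level at crop pixels (100,190), (365,195) and (412,110), and the bystanders are untouched. Next is the front clip.

Emit:
servo_tool --rotation '[[0,0,0],[0,0,0],[0,0,0],[0,0,0],[0,0,0],[0,0,0],[0,0,0],[0,0,0],[0,0,0],[0,0,0],[0,0,0],[0,0,0],[0,0,0]]' --linear '[[0,0,1.7],[0,0,1.8],[0,0,1.7],[0,0,0.4],[0,0,0.4],[0,0,0.4],[0,0,0.4],[0,0,0.4],[0,0,0.4],[0,0,0.4],[0,0,0.4],[0,0,0.3],[0,0,0]]' --claw '[0,0,0,0,0,0,0,0,0,0,0,0,0]'

```text
time_s: 5.87
tcp_pos: [0.4385, 0.1154, 0.1463]
tcp_rot: [[1.0, 0.0, -0.001], [0.0, -1.0, -0.001], [-0.001, 0.001, -1.0]]
contact_force: [-0.3, -0.2, -0.2]
finger_gap: -0.0003
```

```bash
python3 look.py 2
```

```text
top [352.9655 176.7345] 290 med [ 0.5709 -0.0147  0.0963] p3 [ 0.5511 -0.0282 -0.0004] p97 [0.6007 0.0136 0.1011]
top [214.3515 179.141 ] 532 med [0.57   0.2378 0.0944] p3 [ 0.5521  0.2172 -0.    ] p97 [0.6017 0.2651 0.1001]
lid z by x [(0.55, np.float64(0.08050914899864184)), (0.58, np.float64(0.07933335169428614))]
scene [203.2373 214.1398] 236 med [0.5633 0.2404 0.0932] p3 [0.5515 0.2214 0.0788] p97 [0.5847 0.2618 0.0992]
scene [287.0936 215.5263] 171 med [0.4812 0.1275 0.0913] p3 [0.4524 0.1081 0.0767] p97 [0.4901 0.1369 0.1009]
5.9667 [0.4388 0.1156 0.1469] [ 0.6451 -0.1812 -0.005 ]
```

View pics/scene2.png

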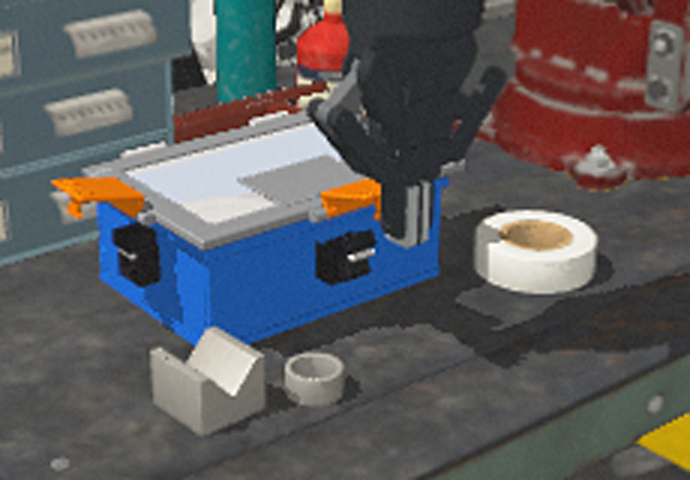

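The finger passed just outside the clip's free end: it stands at (405,215) and the clip is still level. I'll rise and come down 6–7 mm further in.

Emit:
servo_tool --rotation '[[0,0,0],[0,0,0],[0,0,0],[0,0,0],[0,0,0],[0,0,0],[0,0,0],[0,0,0],[0,0,0],[0,0,0],[0,0,0],[0,0,0],[0,0,0],[0,0,0],[0,0,0]]' --linear '[[0,0,-2],[0,0,-2],[0.7,0,0],[0,0,0],[0,0,0.4],[0,0,0.4],[0,0,0.4],[0,0,0.4],[0,0,0.4],[0,0,0.4],[0,0,0.4],[0,0,0.4],[0,0,0.4],[0,0,0.4],[0,0,0]]' --claw '[0,0,0,0,0,0,0,0,0,0,0,0,0,0,0]'

```text
time_s: 7.22
tcp_pos: [0.4457, 0.1155, 0.1461]
tcp_rot: [[1.0, 0.0, -0.001], [0.0, -1.0, -0.0], [-0.001, 0.0, -1.0]]
contact_force: [-0.5, -0.4, -0.3]
finger_gap: -0.0
```

```bash
python3 look.py 3
```

```text
top [352.8602 177.0155] 322 med [ 0.5685 -0.0141  0.0963] p3 [ 0.5512 -0.0278  0.0003] p97 [0.6007 0.0135 0.1009]
top [214.3872 179.1391] 532 med [0.5701 0.2379 0.0944] p3 [ 0.552   0.2171 -0.0008] p97 [0.602  0.2633 0.1002]
lid z by x [(0.55, np.float64(0.08053450589418842)), (0.58, np.float64(0.07940566264060797))]
scene [203.2331 214.1398] 236 med [0.5644 0.2406 0.0933] p3 [0.5514 0.2216 0.0788] p97 [0.5837 0.2614 0.0989]
scene [289.5434 222.4018] 219 med [0.4696 0.1278 0.0811] p3 [0.4469 0.1116 0.0679] p97 [0.4863 0.1362 0.0886]
7.3167 [0.4462 0.1157 0.1468] [-0.1258  0.391  -0.4593]
```

View pics/scene3.png

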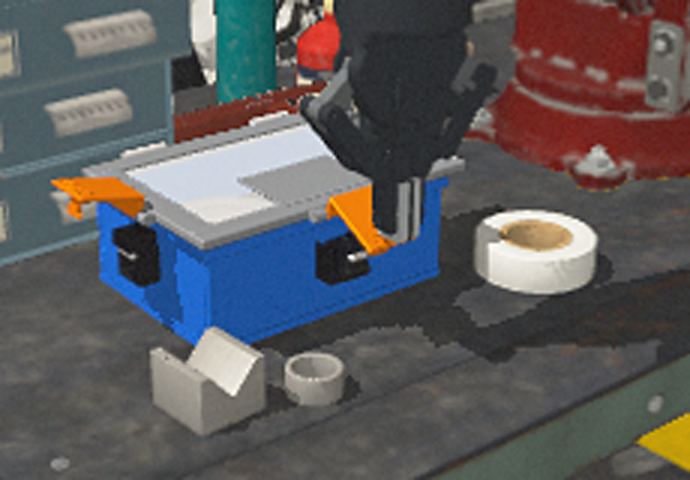

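The clip is now pushed to about 1.05 rad by the fingertip (tip at (380,248)). I'll ease out while going down, so the fingertip passes over the free end and its flat side bears on it.

Emit:
servo_tool --rotation '[[0,0,0],[0,0,0],[0,0,0],[0,0,0],[0,0,0],[0,0,0],[0,0,0],[0,0,0],[0,0,0],[0,0,0],[0,0,0]]' --linear '[[-0.1,0,0.25],[-0.1,0,0.25],[-0.1,0,0.25],[-0.1,0,0.25],[0,0,0.3],[0,0,0.3],[0,0,0.3],[0,0,0.3],[0,0,0.3],[0,0,0.3],[0,0,0.1]]' --claw '[0,0,0,0,0,0,0,0,0,0,0]'

```text
time_s: 8.23
tcp_pos: [0.4414, 0.1153, 0.1172]
tcp_rot: [[1.0, 0.0, -0.001], [0.0, -1.0, -0.001], [-0.001, 0.001, -1.0]]
contact_force: [0.0, -0.1, 0.7]
finger_gap: 0.0003
```

Emit:
servo_tool --rotation '[[0,0,0],[0,0,0],[0,0,0],[0,0,0]]' --linear '[[0.05,0,0.06],[0.05,0,0.06],[0.05,0,0.06],[0.05,0,0.06]]' --claw '[0,0,0,0]'

```text
time_s: 8.57
tcp_pos: [0.443, 0.1152, 0.1151]
tcp_rot: [[1.0, -0.0, -0.002], [-0.0, -1.0, -0.001], [-0.002, 0.001, -1.0]]
contact_force: [-3.8, -0.1, -0.0]
finger_gap: 0.0002
```

Emit:
servo_tool --rotation '[[0,0,0],[0,0,0],[0,0,0],[0,0,0]]' --linear '[[0.04,0,0.06],[0.04,0,0.06],[0.04,0,0.06],[0.04,0,0.06]]' --claw '[0,0,0,0]'

```text
time_s: 8.9
tcp_pos: [0.4446, 0.1151, 0.113]
tcp_rot: [[1.0, 0.0, -0.002], [0.0, -1.0, -0.001], [-0.002, 0.001, -1.0]]
contact_force: [-7.1, 1.2, 4.0]
finger_gap: 0.0
```

Emit:
servo_tool --rotation '[[0,0,0],[0,0,0],[0,0,0]]' --linear '[[0.03,0,0.06],[0.03,0,0.06],[0.03,0,0.06]]' --claw '[0,0,0]'

```text
time_s: 9.15
tcp_pos: [0.4457, 0.1152, 0.1113]
tcp_rot: [[1.0, 0.0, -0.002], [0.0, -1.0, -0.001], [-0.002, 0.001, -1.0]]
contact_force: [-5.1, 0.5, 2.5]
finger_gap: -0.0006
```

Emit:
servo_tool --rotation '[[0,0,0],[0,0,0]]' --linear '[[0.03,0,0.06],[0.03,0,0.06]]' --claw '[0,0]'

```text
time_s: 9.32
tcp_pos: [0.4466, 0.1153, 0.1101]
tcp_rot: [[1.0, 0.0, -0.001], [0.0, -1.0, -0.0], [-0.001, 0.0, -1.0]]
contact_force: [-3.8, 0.4, 1.3]
finger_gap: -0.0003
```

Emit:
servo_tool --rotation '[[0,0,0],[0,0,0],[0,0,0]]' --linear '[[0.03,0,0.06],[0.03,0,0.06],[0.03,0,0.06]]' --claw '[0,0,0]'

```text
time_s: 9.57
tcp_pos: [0.4482, 0.1155, 0.1083]
tcp_rot: [[1.0, 0.001, 0.001], [0.001, -1.0, -0.0], [0.001, 0.0, -1.0]]
contact_force: [-1.9, -2.1, 0.4]
finger_gap: 0.0
```

Emit:
servo_tool --rotation '[[0,0,0],[0,0,0],[0,0,0]]' --linear '[[0.03,0,0.04],[0.03,0,0.04],[0.03,0,0.04]]' --claw '[0,0,0]'

```text
time_s: 9.82
tcp_pos: [0.4492, 0.1157, 0.1072]
tcp_rot: [[1.0, 0.001, 0.001], [0.001, -1.0, 0.0], [0.001, -0.0, -1.0]]
contact_force: [-1.3, -0.5, 0.9]
finger_gap: -0.0001
```

Emit:
servo_tool --rotation '[[0,0,0],[0,0,0],[0,0,0],[0,0,0]]' --linear '[[0.03,0,0.04],[0.03,0,0.04],[0.03,0,0.04],[0.03,0,0.04]]' --claw '[0,0,0,0]'

```text
time_s: 10.15
tcp_pos: [0.45, 0.1157, 0.1056]
tcp_rot: [[1.0, 0.001, 0.0], [0.001, -1.0, 0.0], [0.0, -0.0, -1.0]]
contact_force: [-3.2, 0.4, 2.6]
finger_gap: -0.0002
```

Emit:
servo_tool --rotation '[[0,0,0],[0,0,0]]' --linear '[[0.03,0,0.05],[0.03,0,0.05]]' --claw '[0,0]'

```text
time_s: 10.32
tcp_pos: [0.4503, 0.1156, 0.1045]
tcp_rot: [[1.0, 0.0, -0.0], [0.0, -1.0, -0.0], [-0.0, 0.0, -1.0]]
contact_force: [-3.9, -0.3, 3.6]
finger_gap: -0.0002
```

Emit:
servo_tool --rotation '[[0,0,0],[0,0,0],[0,0,0],[0,0,0],[0,0,0]]' --linear '[[-0.3,0,0],[-1,0,0],[-1.5,0,0],[-1.5,0,0],[0,0,0]]' --claw '[0,0,0,0,0]'

```text
time_s: 10.73
tcp_pos: [0.405, 0.1148, 0.1044]
tcp_rot: [[1.0, 0.001, -0.001], [0.001, -1.0, -0.0], [-0.001, 0.0, -1.0]]
contact_force: [0.4, 0.8, -0.3]
finger_gap: 0.0002
```

```bash
python3 look.py 4
```

```text
top [352.9167 177.1863] 204 med [ 0.5695 -0.018   0.0961] p3 [ 0.5509 -0.0441 -0.0005] p97 [0.6008 0.0136 0.1011]
top [214.3748 179.1544] 531 med [0.57   0.238  0.0942] p3 [ 0.552   0.217  -0.0006] p97 [0.6019 0.2657 0.1007]
top [283.2935 230.0299] 368 med [0.4764 0.1158 0.0778] p3 [0.4604 0.0995 0.0488] p97 [0.4937 0.1321 0.0857]
lid z by x [(0.55, np.float64(0.0805791682711187)), (0.58, np.float64(0.07934995897407542))]
scene [203.2996 214.2489] 237 med [0.5641 0.24   0.0929] p3 [0.5512 0.2215 0.078 ] p97 [0.5844 0.2617 0.0993]
scene [289.2552 231.2887] 239 med [0.466  0.1292 0.062 ] p3 [0.4579 0.1129 0.0472] p97 [0.4847 0.1374 0.0835]
10.8333 [0.4078 0.116  0.1049] [0.4474 0.1836 0.3724]
```

View pics/scene4.png

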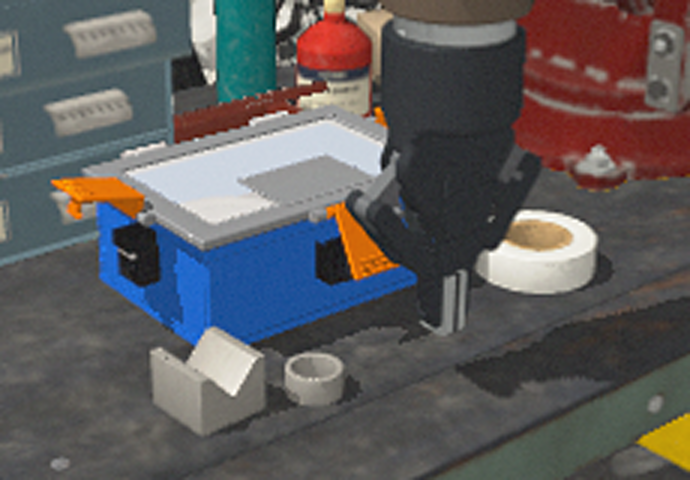

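The front clip was let go and stays down: its tip is at crop pixel (370,272), x ≈ 0.459, z ≈ 0.047, about 0.45 rad, so it is clicked. Next I'll turn the tool and go to the left clip.

Emit:
servo_tool --rotation '[[0,0,0.1208],[0,0,0.1208],[0,0,0.1208],[0,0,0.1208],[0,0,0.1208],[0,0,0.1208],[0,0,0.1208],[0,0,0.1208],[0,0,0.1208],[0,0,0.1208],[0,0,0.1208],[0,0,0.1208],[0,0,0.1208],[0,0,0],[0,0,0],[0,0,0],[0,0,0],[0,0,0],[0,0,0],[0,0,0]]' --linear '[[0,0,-2.9],[0,0,-2.9],[0,0,-2.9],[0,0,-2.9],[0,0,0],[0,0,0],[0,0,0],[0,0,0],[0,0,0],[0,0,0],[0,0,0],[0,0,0],[0,0,0],[-2.09,-2.31,0],[-2.09,-2.31,0],[-2.09,-2.31,0],[-2.09,-2.31,0],[-2.09,-2.31,0],[-2.09,-2.31,0],[-2.09,-2.31,0]]' --claw '[0,0,0,0,0,0,0,0,0,0,0,0,0,0,0,0,0,0,0,0]'

```text
time_s: 12.5
tcp_pos: [0.5712, 0.2632, 0.2205]
tcp_rot: [[0.001, -1.0, 0.001], [-1.0, -0.001, 0.001], [-0.001, -0.001, -1.0]]
contact_force: [-0.3, 0.4, 0.9]
finger_gap: -0.0003
```

Emit:
servo_tool --rotation '[[0,0,0],[0,0,0]]' --linear '[[0,0,0],[0,0,0]]' --claw '[0,0]'

```text
time_s: 12.67
tcp_pos: [0.5705, 0.2629, 0.2194]
tcp_rot: [[0.001, -1.0, 0.0], [-1.0, -0.001, -0.0], [0.0, -0.0, -1.0]]
contact_force: [-0.6, -0.4, -0.2]
finger_gap: 0.0003
```

Emit:
servo_tool --rotation '[[0,0,0],[0,0,0],[0,0,0],[0,0,0],[0,0,0],[0,0,0],[0,0,0],[0,0,0],[0,0,0],[0,0,0],[0,0,0]]' --linear '[[0,0,1.7],[0,0,1.7],[0,0,0.4],[0,0,0.4],[0,0,0.4],[0,0,0.4],[0,0,0.4],[0,0,0.4],[0,0,0.4],[0,0,0.4],[0,0,0.4]]' --claw '[0,0,0,0,0,0,0,0,0,0,0]'

```text
time_s: 13.58
tcp_pos: [0.5695, 0.2627, 0.1507]
tcp_rot: [[0.001, -1.0, 0.002], [-1.0, -0.001, 0.002], [-0.002, -0.002, -1.0]]
contact_force: [-0.8, 3.0, 1.9]
finger_gap: -0.0002
```

```bash
python3 look.py 5
```

```text
top [353.0585 177.7251] 171 med [ 0.5677 -0.0188  0.0958] p3 [ 0.551  -0.0441 -0.0014] p97 [0.6012 0.0139 0.1014]
top [217.3663 180.5756] 344 med [0.5674 0.2319 0.085 ] p3 [0.5525 0.2181 0.0775] p97 [0.5862 0.2532 0.0907]
top [283.0814 230.4215] 344 med [0.4762 0.116  0.0787] p3 [0.4604 0.0997 0.0496] p97 [0.4909 0.1321 0.0858]
lid z by x [(0.55, np.float64(0.08062952206420365)), (0.58, np.float64(0.07916096345607666))]
scene [306.6829 185.5447] 246 med [0.5661 0.0011 0.0926] p3 [ 0.5505 -0.0225  0.0802] p97 [0.5856 0.0182 0.099 ]
scene [203.1096 220.4342] 228 med [0.5604 0.2417 0.0827] p3 [0.5512 0.2263 0.0631] p97 [0.5823 0.265  0.0891]
scene [291.7285 228.0882] 431 med [0.4691 0.1206 0.0662] p3 [0.4591 0.103  0.0479] p97 [0.4844 0.1359 0.0837]
13.6833 [0.5691 0.2621 0.1499] [-0.22    0.9814  0.773 ]
```

Emit:
servo_tool --rotation '[[0,0,0],[0,0,0],[0,0,0],[0,0,0],[0,0,0],[0,0,0],[0,0,0],[0,0,0],[0,0,0],[0,0,0],[0,0,0],[0,0,0]]' --linear '[[0,0,0.3],[-0.1,0,0.25],[-0.1,0,0.25],[-0.1,0,0.25],[-0.1,0,0.25],[0,0,0.3],[0,0,0.3],[0,0,0.3],[0,0,0.3],[0,0,0.3],[0,0,0.3],[0,0,0.1]]' --claw '[0,0,0,0,0,0,0,0,0,0,0,0]'

```text
time_s: 14.68
tcp_pos: [0.5689, 0.266, 0.1178]
tcp_rot: [[0.001, -1.0, -0.001], [-1.0, -0.001, -0.0], [0.0, 0.001, -1.0]]
contact_force: [0.5, 1.0, 1.4]
finger_gap: 0.0
```

Emit:
servo_tool --rotation '[[0,0,0],[0,0,0],[0,0,0],[0,0,0]]' --linear '[[0.05,0,0.06],[0.05,0,0.06],[0.05,0,0.06],[0.05,0,0.06]]' --claw '[0,0,0,0]'

```text
time_s: 15.02
tcp_pos: [0.569, 0.2642, 0.116]
tcp_rot: [[0.001, -1.0, 0.0], [-1.0, -0.001, 0.001], [-0.001, -0.0, -1.0]]
contact_force: [-0.7, 2.3, -0.9]
finger_gap: -0.0004
```

Emit:
servo_tool --rotation '[[0,0,0],[0,0,0],[0,0,0],[0,0,0]]' --linear '[[0.04,0,0.06],[0.04,0,0.06],[0.04,0,0.06],[0.04,0,0.06]]' --claw '[0,0,0,0]'

```text
time_s: 15.35
tcp_pos: [0.569, 0.2622, 0.1137]
tcp_rot: [[0.001, -1.0, -0.0], [-1.0, -0.001, -0.0], [0.0, 0.0, -1.0]]
contact_force: [-1.2, 2.2, 0.6]
finger_gap: -0.0
```

Emit:
servo_tool --rotation '[[0,0,0],[0,0,0],[0,0,0],[0,0,0],[0,0,0]]' --linear '[[0.04,0,0.05],[0.04,0,0.05],[0.04,0,0.05],[0.04,0,0.05],[0.04,0,0.05]]' --claw '[0,0,0,0,0]'

```text
time_s: 15.77
tcp_pos: [0.5693, 0.2603, 0.1113]
tcp_rot: [[0.001, -1.0, 0.0], [-1.0, -0.001, 0.0], [-0.0, -0.0, -1.0]]
contact_force: [-0.5, 2.0, 1.1]
finger_gap: -0.0003
```

Emit:
servo_tool --rotation '[[0,0,0],[0,0,0],[0,0,0],[0,0,0],[0,0,0]]' --linear '[[0.04,0,0.04],[0.04,0,0.04],[0.04,0,0.04],[0.04,0,0.04],[0.04,0,0.04]]' --claw '[0,0,0,0,0]'

```text
time_s: 16.18
tcp_pos: [0.5693, 0.2584, 0.1093]
tcp_rot: [[0.001, -1.0, 0.0], [-1.0, -0.001, 0.0], [-0.0, -0.0, -1.0]]
contact_force: [0.0, 1.1, 0.2]
finger_gap: -0.0
```

Emit:
servo_tool --rotation '[[0,0,0],[0,0,0],[0,0,0],[0,0,0],[0,0,0]]' --linear '[[0.04,0,0.04],[0.04,0,0.04],[0.04,0,0.04],[0.04,0,0.04],[0.04,0,0.04]]' --claw '[0,0,0,0,0]'

```text
time_s: 16.6
tcp_pos: [0.5692, 0.2563, 0.1072]
tcp_rot: [[0.001, -1.0, 0.0], [-1.0, -0.001, 0.0], [-0.0, -0.0, -1.0]]
contact_force: [0.2, 1.4, 1.0]
finger_gap: -0.0
```

Emit:
servo_tool --rotation '[[0,0,0],[0,0,0],[0,0,0],[0,0,0]]' --linear '[[0.04,0,0.04],[0.04,0,0.04],[0.04,0,0.04],[0.04,0,0.04]]' --claw '[0,0,0,0]'

```text
time_s: 16.93
tcp_pos: [0.5691, 0.2547, 0.1056]
tcp_rot: [[0.001, -1.0, -0.0], [-1.0, -0.001, -0.0], [0.0, 0.0, -1.0]]
contact_force: [-0.8, 1.2, 1.1]
finger_gap: -0.0003
```

Emit:
servo_tool --rotation '[[0,0,0],[0,0,0],[0,0,0],[0,0,0]]' --linear '[[0.04,0,0.03],[0.04,0,0.03],[0.04,0,0.03],[0.04,0,0.03]]' --claw '[0,0,0,0]'

```text
time_s: 17.27
tcp_pos: [0.5691, 0.2531, 0.1044]
tcp_rot: [[0.001, -1.0, -0.0], [-1.0, -0.001, -0.0], [0.0, 0.0, -1.0]]
contact_force: [-0.2, 2.5, 1.3]
finger_gap: 0.0002
```

Emit:
servo_tool --rotation '[[0,0,0],[0,0,0],[0,0,0],[0,0,0]]' --linear '[[0.04,0,0.03],[0.04,0,0.03],[0.04,0,0.03],[0.04,0,0.03]]' --claw '[0,0,0,0]'

```text
time_s: 17.6
tcp_pos: [0.5692, 0.2519, 0.1034]
tcp_rot: [[0.001, -1.0, 0.001], [-1.0, -0.001, 0.001], [-0.001, -0.001, -1.0]]
contact_force: [-0.8, 3.5, 2.4]
finger_gap: -0.0003
```

Emit:
servo_tool --rotation '[[0,0,0],[0,0,0],[0,0,0]]' --linear '[[0.04,0,0.04],[0.04,0,0.04],[0.04,0,0.04]]' --claw '[0,0,0]'

```text
time_s: 17.85
tcp_pos: [0.5695, 0.2513, 0.1025]
tcp_rot: [[0.001, -1.0, 0.002], [-1.0, -0.001, 0.002], [-0.002, -0.002, -1.0]]
contact_force: [-1.4, 5.7, 3.5]
finger_gap: 0.0002
```

Emit:
servo_tool --rotation '[[0,0,0],[0,0,0],[0,0,0]]' --linear '[[0.04,0,0.04],[0.04,0,0.04],[0.03,0,0.04]]' --claw '[0,0,0]'

```text
time_s: 18.1
tcp_pos: [0.5698, 0.2504, 0.1016]
tcp_rot: [[0.001, -1.0, 0.003], [-1.0, -0.001, 0.002], [-0.002, -0.003, -1.0]]
contact_force: [-1.0, 6.1, 3.5]
finger_gap: -0.0
```

Emit:
servo_tool --rotation '[[0,0,0],[0,0,0],[0,0,0]]' --linear '[[0.03,0,0.04],[0.03,0,0.04],[0.03,0,0.04]]' --claw '[0,0,0]'

```text
time_s: 18.35
tcp_pos: [0.5699, 0.2492, 0.1003]
tcp_rot: [[0.002, -1.0, 0.002], [-1.0, -0.002, 0.002], [-0.002, -0.002, -1.0]]
contact_force: [0.3, 5.0, 2.8]
finger_gap: 0.0002
```

Emit:
servo_tool --rotation '[[0,0,0],[0,0,0],[0,0,0],[0,0,0]]' --linear '[[0.03,0,0.03],[0.03,0,0.03],[0.03,0,0.03],[0.03,0,0.03]]' --claw '[0,0,0,0]'

```text
time_s: 18.68
tcp_pos: [0.5696, 0.2479, 0.0987]
tcp_rot: [[0.001, -1.0, 0.002], [-1.0, -0.001, 0.002], [-0.002, -0.002, -1.0]]
contact_force: [0.2, 7.7, 3.9]
finger_gap: -0.0002
```

Emit:
servo_tool --rotation '[[0,0,0],[0,0,0]]' --linear '[[0.03,0,0.04],[0.02,0,0.04]]' --claw '[0,0]'

```text
time_s: 18.85
tcp_pos: [0.5697, 0.2479, 0.098]
tcp_rot: [[0.001, -1.0, 0.002], [-1.0, -0.001, 0.002], [-0.002, -0.002, -1.0]]
contact_force: [-0.5, 8.3, 3.2]
finger_gap: -0.0002
```

Emit:
servo_tool --rotation '[[0,0,0],[0,0,0],[0,0,0],[0,0,0],[0,0,0]]' --linear '[[-0.5,0,0],[-1.5,0,0],[-1.5,0,0],[-1,0,0],[0,0,0]]' --claw '[0,0,0,0,0]'

```text
time_s: 19.27
tcp_pos: [0.569, 0.2939, 0.0971]
tcp_rot: [[0.003, -1.0, -0.0], [-1.0, -0.003, -0.0], [0.0, 0.0, -1.0]]
contact_force: [0.6, 0.9, -0.1]
finger_gap: 0.0
```

```bash
python3 look.py 6
```

```text
top [353.1056 178.1127] 142 med [ 0.5661 -0.0209  0.0958] p3 [ 0.5508 -0.0441 -0.0016] p97 [0.601  0.014  0.1017]
top [221.9943 179.8333] 174 med [0.5696 0.2254 0.0804] p3 [0.5532 0.2181 0.0773] p97 [0.5861 0.2329 0.0834]
top [283.1301 230.3757] 346 med [0.4762 0.116  0.0785] p3 [0.4603 0.0997 0.0502] p97 [0.491  0.1321 0.086 ]
lid z by x [(0.55, np.float64(0.08049176958738118)), (0.58, np.float64(0.07936627699816526))]
scene [306.6599 185.5749] 247 med [0.5661 0.0018 0.0926] p3 [ 0.5504 -0.0225  0.0805] p97 [0.5853 0.0178 0.0987]
scene [206.4905 228.1139] 316 med [0.5654 0.2371 0.0644] p3 [0.5511 0.2236 0.0397] p97 [0.5846 0.2399 0.0806]
scene [291.7309 228.0302] 431 med [0.4692 0.1203 0.0664] p3 [0.4592 0.1032 0.0482] p97 [0.4843 0.136  0.0838]
19.3667 [0.5686 0.2921 0.0971] [-0.8747 -0.4745  0.0005]
```

View pics/scene6.png

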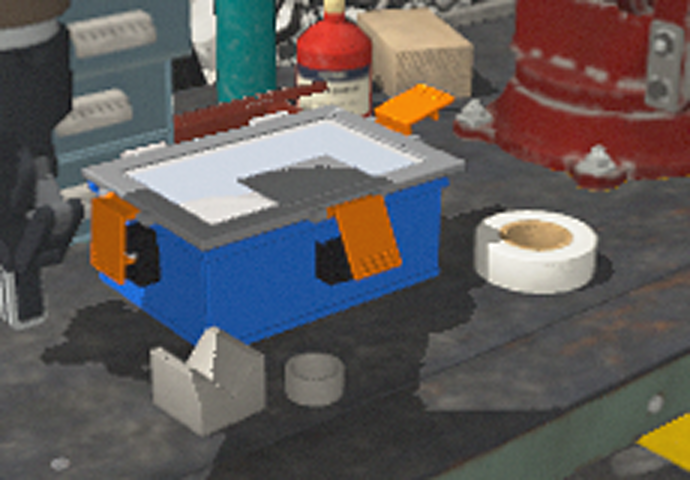

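The left clip stays down at about 0.15 rad after release, with its tip at (108,278). The front clip still holds at (370,270), and the bystanders are in place. Next is the right clip.

Emit:
servo_tool --rotation '[[0,0,0],[0,0,0],[0,0,0],[0,0,0],[0,0,0],[0,0,0],[0,0,0],[0,0,0],[0,0,0],[0,0,0],[0,0,0],[0,0,0],[0,0,0],[0,0,0],[0,0,0],[0,0,0],[0,0,0]]' --linear '[[0,0,-3.5],[0,0,-3.5],[0,0,-3.5],[0,0,-3.5],[2.95,0,0],[2.95,0,0],[2.95,0,0],[2.95,0,0],[2.95,0,0],[2.95,0,0],[2.95,0,0],[2.95,0,0],[2.95,0,0],[2.95,0,0],[2.95,0,0],[0,0,0],[0,0,0]]' --claw '[0,0,0,0,0,0,0,0,0,0,0,0,0,0,0,0,0]'

```text
time_s: 20.78
tcp_pos: [0.5687, -0.0346, 0.2374]
tcp_rot: [[-0.003, -1.0, -0.001], [-1.0, 0.003, -0.0], [0.0, 0.001, -1.0]]
contact_force: [-0.2, 0.4, -0.3]
finger_gap: -0.0001
```

Emit:
servo_tool --rotation '[[0,0,0],[0,0,0],[0,0,0],[0,0,0],[0,0,0],[0,0,0],[0,0,0],[0,0,0],[0,0,0],[0,0,0],[0,0,0],[0,0,0]]' --linear '[[-0.25,0,2.5],[0,0,2.5],[0,0,0.4],[0,0,0.4],[0,0,0.4],[0,0,0.4],[0,0,0.4],[0,0,0.4],[0,0,0.4],[0,0,0.4],[0,0,0.4],[0,0,0.4]]' --claw '[0,0,0,0,0,0,0,0,0,0,0,0]'

```text
time_s: 21.78
tcp_pos: [0.5696, -0.0306, 0.1475]
tcp_rot: [[0.001, -1.0, 0.001], [-1.0, -0.001, -0.0], [0.0, -0.001, -1.0]]
contact_force: [0.9, -1.7, 0.9]
finger_gap: -0.0002
```

```bash
python3 look.py 7 | grep -v top
```

```text
lid z by x [(0.55, np.float64(nan)), (0.58, np.float64(nan))]
scene [306.3226 191.4435] 124 med [0.5642 0.0091 0.082 ] p3 [ 0.5505 -0.0256  0.061 ] p97 [0.5855 0.0151 0.0889]
scene [206.4012 228.1235] 324 med [0.5658 0.237  0.0642] p3 [0.5515 0.2234 0.0399] p97 [0.5849 0.2399 0.0806]
scene [291.7074 228.0369] 434 med [0.4693 0.1205 0.0665] p3 [0.4591 0.103  0.0477] p97 [0.4848 0.1359 0.0837]
21.8833 [ 0.5691 -0.0304  0.1468] [ 0.29   -0.2951  0.2319]
  return _methods._mean(a, axis=axis, dtype=dtype,
  ret = ret.dtype.type(ret / rcount)
```

Emit:
servo_tool --rotation '[[0,0,0],[0,0,0],[0,0,0],[0,0,0],[0,0,0],[0,0,0],[0,0,0],[0,0,0],[0,0,0],[0,0,0],[0,0,0]]' --linear '[[0.13,0,0.25],[0.13,0,0.25],[0.13,0,0.25],[0.13,0,0.25],[0,0,0.3],[0,0,0.3],[0,0,0.3],[0,0,0.3],[0,0,0.3],[0,0,0.3],[0,0,0.1]]' --claw '[0,0,0,0,0,0,0,0,0,0,0]'

```text
time_s: 22.8
tcp_pos: [0.5689, -0.0356, 0.1177]
tcp_rot: [[0.001, -1.0, -0.002], [-1.0, -0.001, -0.0], [0.0, 0.002, -1.0]]
contact_force: [-0.1, -1.1, 0.7]
finger_gap: -0.0001
```

Emit:
servo_tool --rotation '[[0,0,0],[0,0,0],[0,0,0],[0,0,0]]' --linear '[[-0.05,0,0.06],[-0.05,0,0.06],[-0.05,0,0.06],[-0.05,0,0.06]]' --claw '[0,0,0,0]'

```text
time_s: 23.13
tcp_pos: [0.569, -0.0343, 0.1164]
tcp_rot: [[0.001, -1.0, -0.001], [-1.0, -0.001, -0.001], [0.001, 0.001, -1.0]]
contact_force: [-1.4, -6.9, 3.3]
finger_gap: -0.0001
```

Emit:
servo_tool --rotation '[[0,0,0],[0,0,0],[0,0,0]]' --linear '[[-0.03,0,0.06],[-0.03,0,0.06],[-0.03,0,0.06]]' --claw '[0,0,0]'

```text
time_s: 23.38
tcp_pos: [0.5691, -0.0335, 0.1149]
tcp_rot: [[0.001, -1.0, -0.001], [-1.0, -0.001, -0.001], [0.001, 0.001, -1.0]]
contact_force: [-1.6, -5.3, 3.1]
finger_gap: 0.0002
```

Emit:
servo_tool --rotation '[[0,0,0],[0,0,0],[0,0,0]]' --linear '[[-0.03,0,0.06],[-0.03,0,0.06],[-0.03,0,0.06]]' --claw '[0,0,0]'

```text
time_s: 23.63
tcp_pos: [0.5692, -0.032, 0.1128]
tcp_rot: [[0.0, -1.0, -0.0], [-1.0, -0.0, -0.0], [0.0, 0.0, -1.0]]
contact_force: [-0.9, -3.3, 1.4]
finger_gap: 0.0001
```

Emit:
servo_tool --rotation '[[0,0,0],[0,0,0],[0,0,0]]' --linear '[[-0.03,0,0.05],[-0.03,0,0.05],[-0.03,0,0.05]]' --claw '[0,0,0]'

```text
time_s: 23.88
tcp_pos: [0.5694, -0.0304, 0.1109]
tcp_rot: [[0.001, -1.0, 0.0], [-1.0, -0.001, 0.0], [-0.0, -0.0, -1.0]]
contact_force: [-1.7, -0.8, 0.3]
finger_gap: 0.0001
```

Emit:
servo_tool --rotation '[[0,0,0],[0,0,0],[0,0,0],[0,0,0]]' --linear '[[-0.03,0,0.04],[-0.03,0,0.04],[-0.03,0,0.04],[-0.03,0,0.04]]' --claw '[0,0,0,0]'

```text
time_s: 24.22
tcp_pos: [0.5696, -0.0295, 0.1096]
tcp_rot: [[0.001, -1.0, 0.001], [-1.0, -0.001, 0.0], [-0.0, -0.001, -1.0]]
contact_force: [0.0, -1.7, 0.1]
finger_gap: -0.0
```

Emit:
servo_tool --rotation '[[0,0,0],[0,0,0],[0,0,0]]' --linear '[[-0.03,0,0.05],[-0.03,0,0.05],[-0.03,0,0.05]]' --claw '[0,0,0]'

```text
time_s: 24.47
tcp_pos: [0.5696, -0.0288, 0.1082]
tcp_rot: [[0.001, -1.0, 0.001], [-1.0, -0.001, -0.0], [0.0, -0.001, -1.0]]
contact_force: [0.5, -1.5, 1.9]
finger_gap: 0.0001
```

Emit:
servo_tool --rotation '[[0,0,0],[0,0,0],[0,0,0]]' --linear '[[-0.03,0,0.05],[-0.03,0,0.05],[-0.03,0,0.05]]' --claw '[0,0,0]'

```text
time_s: 24.72
tcp_pos: [0.5696, -0.0281, 0.1068]
tcp_rot: [[0.001, -1.0, 0.0], [-1.0, -0.001, -0.0], [0.0, -0.0, -1.0]]
contact_force: [-0.3, -5.6, 3.2]
finger_gap: -0.0001
```

Force rose again after the drop, so the clip is on its stop. I'll back off outward, rise clear and check.

Emit:
servo_tool --rotation '[[0,0,0],[0,0,0],[0,0,0],[0,0,0],[0,0,0],[0,0,0],[0,0,0],[0,0,0],[0,0,0],[0,0,0]]' --linear '[[0.5,0,0],[1.5,0,0],[1.5,0,0],[0.5,0,0],[0,0,-3.5],[0,0,-3.5],[0,0,-3.5],[0,0,-3.5],[0,0,-2],[0,0,0]]' --claw '[0,0,0,0,0,0,0,0,0,0]'

```text
time_s: 25.55
tcp_pos: [0.5716, -0.0674, 0.2722]
tcp_rot: [[0.002, -1.0, 0.011], [-1.0, -0.002, 0.001], [-0.001, -0.011, -1.0]]
contact_force: [0.5, -0.2, -0.6]
finger_gap: -0.0001
```

```bash
python3 look.py 8; python3 - <<'E'
from h import *
a=np.load("scene0.npz")["I"];b=np.load("scene8.npz")["I"]
# bystander shift in the scene picture (phase correlation), pixels
for n,(u,v,w,h) in dict(vee=(215,255,48,42),race=(260,262,30,28),tape=(322,215,52,38)).items():
    f=lambda I:cv2.cvtColor(I[v:v+h,u:u+w],cv2.COLOR_BGR2GRAY).astype(np.float32)
    print(n,cv2.phaseCorrelate(f(a),f(b)))
E
```

```text
top [221.9591 179.8889] 171 med [0.5697 0.2254 0.0801] p3 [0.5533 0.218  0.077 ] p97 [0.586  0.2329 0.0834]
top [277.6164 231.0818] 159 med [0.4748 0.1257 0.0753] p3 [0.4587 0.1182 0.0479] p97 [0.4921 0.1326 0.0859]
lid z by x [(0.55, np.float64(0.07919607556250557)), (0.58, np.float64(0.07926673267904644))]
scene [304.125 191.475] 80 med [0.5657 0.0071 0.0809] p3 [ 0.5511 -0.0883  0.0248] p97 [0.6921 0.0155 0.0844]
scene [206.3896 228.1748] 326 med [0.5665 0.2371 0.0638] p3 [0.5514 0.2228 0.0393] p97 [0.5855 0.2399 0.0805]
scene [291.7714 228.1132] 433 med [0.4689 0.1205 0.0664] p3 [0.4589 0.1027 0.048 ] p97 [0.4837 0.1359 0.0834]
25.65 [ 0.5693 -0.0673  0.267 ] [-0.3923 -0.4627 -0.9267]
vee ((0.02301157901214168, 0.4450947976641544), 0.9883069583663234)
race ((-0.24259110371519021, 0.12165405201035817), 0.888837976190779)
tape ((0.21868203609031767, -0.06913416651478244), 0.8382572063693294)
```

View pics/scene8.png

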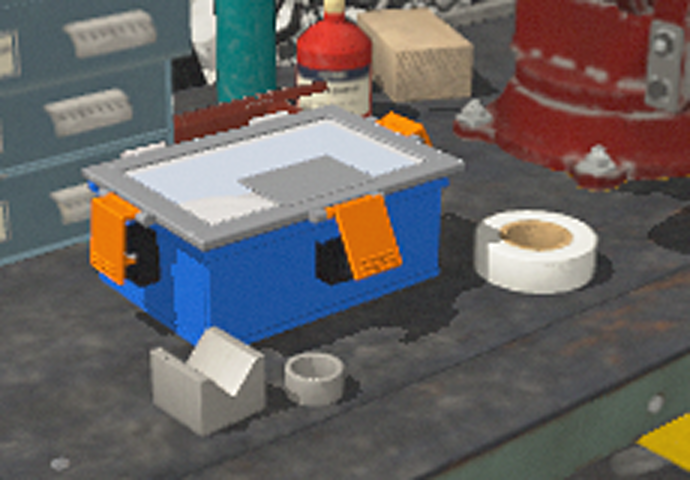

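The right clip shows only its top at (403,125), so it looks folded down. I'll move the arm away and confirm from above.

Emit:
servo_tool --rotation '[[0,0,0],[0,0,0],[0,0,0],[0,0,0],[0,0,0],[0,0,0],[0,0,0]]' --linear '[[0,2.5,0],[0,2.5,0],[0,2.5,0],[0,2.5,0],[0,2.5,0],[0,2.5,0],[0,0,0]]' --claw '[0,0,0,0,0,0,0]'

```text
time_s: 26.23
tcp_pos: [0.4141, -0.0682, 0.2644]
tcp_rot: [[0.0, -1.0, -0.007], [-1.0, -0.0, 0.001], [-0.001, 0.007, -1.0]]
contact_force: [0.0, 0.1, -0.0]
finger_gap: 0.0
```

```bash
python3 look.py 9
```

```text
top [345.7852 178.1946] 298 med [0.5692 0.0001 0.0797] p3 [ 0.5526 -0.0178  0.0487] p97 [0.5851 0.0124 0.0852]
top [221.9306 180.0058] 173 med [0.5696 0.2255 0.0801] p3 [0.5532 0.218  0.0766] p97 [0.5861 0.2329 0.0831]
top [283.1293 230.3826] 379 med [0.4762 0.1159 0.0766] p3 [0.4586 0.0997 0.0472] p97 [0.4937 0.1322 0.0853]
lid z by x [(0.55, np.float64(0.08041738544123925)), (0.58, np.float64(0.07921758339589625))]
scene [304.125 191.475] 80 med [0.5655 0.0073 0.0809] p3 [ 0.5504 -0.0878  0.0256] p97 [0.6907 0.0155 0.0842]
scene [206.419  228.1498] 327 med [0.5665 0.2371 0.0643] p3 [0.5514 0.2233 0.0391] p97 [0.5851 0.2398 0.0808]
scene [291.7714 228.1132] 433 med [0.4688 0.1206 0.0664] p3 [0.4586 0.1026 0.0481] p97 [0.4845 0.1362 0.0835]
26.3333 [ 0.4184 -0.0679  0.2656] [ 0.2697  0.5169 -0.1142]
```

View pics/top9.png

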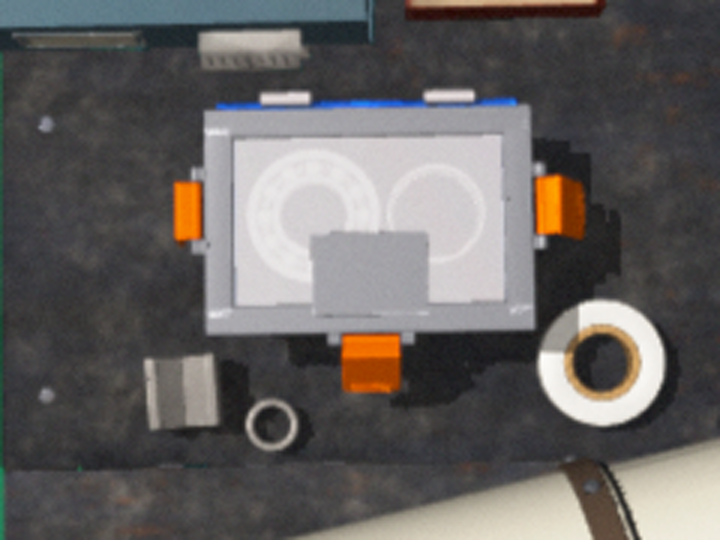

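The top view shows all three clips down: left (187,211), right (560,206), front (371,363). The right clip's tip is at about 0.4–0.45 rad. The lid is shut and the arm is clear.

```bash
python3 -c "
from plant import r
print(r.finish_job())"
```

```text
the job is handed in; nothing more can be done
None
```

The lid is shut and all three clips are clicked and staying down; I handed the job in at about 26 s of the 69 s allowed.

- **Lid:** I closed it by pressing on the pad, reaching about 6 N at the seal. The lid top measured about 80 mm above the bench both then and at the end.
- **Clips:** I folded each one down with the closed fingertips and pressed inward while sliding down. At each one the force peaked, dropped, then rose at the rubber stop. After I let go, each stayed down:

| Clip | Angle after release (estimated from images) | Highest inward force seen |
|---|---|---|
| front | about 0.45 rad | about 7 N |
| left | about 0.15 rad | about 8 N |
| right | about 0.4 rad | about 7 N |

- **Force readings:** I only saw force at the end of each move, so brief peaks in between could have been higher. The left clip took about 8 N at its stop before I backed off, because its drop at the click was small and I could only confirm it by letting go.
- **Missed attempt:** My first descent on the front clip passed just outside its free end without touching it. I repeated it 7 mm further in.
- **Surroundings:** The vee block, ring and tape had shifted less than half a pixel in the scene image since the start, which counts as unmoved. At hand-in the arm was clear of everything.
- **Checks:** None of the final checks failed or disagreed. The hand-in itself reported no verdict.

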